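# Knock a formed bracket out of the bending die

### The job

A steel U-bracket has just been pressed and sits down in the bending die. Push the red knock-out lever all the way down so that the bracket rises out of the pocket, lift the bracket out and set it down gently (do not drop it), legs up, in the tray compartment that already holds a finished bracket; then raise the lever fully back up so that the die is ready for the next blank. Leave the finished bracket, the blanks, the punch and the oil can where they are.

Things in the scene. Friction and masses are not known exactly. Their poses are not given: they have to be found in the camera images.
- die: U-bending die screwed to the bench: green base plate (190 along its x, 130 along its y) and parallels, bright steel shoe, dark steel die block on top (110 along x, 95 along y, flat top 118 above the bench). Origin on the bench; the die block is centred at x = 0, y = -60 mm of this frame, the lever sticks out along +y. z is up. Four brass blank-locating pins, 6 across and 5 high, stand on the die top 42 mm either side in x and 33.5 mm either side in y of the pocket centre.
- pocket (a point): centre of the mouth of the die's pocket, level with the die's top, 118 mm above the bench; axes as the die's. The pocket is 43 (x) by 63 (y), with upright walls; at rest the knock-out pad forms its floor 32 mm below the mouth, so the bracket's legs end 2 mm below the die's top. With the lever fully down the pad has risen 22 mm (55 mm per rad of lever) and the legs stand 20 mm out of the die.
- lever (a joint): knock-out lever, rad: 0 = home, handle up, pad down; 0.40 = handle pushed fully down, pad fully raised. The pivot is stiff: it takes about 3 N at the grip to push it down and 5 N to raise it, and it stays where it is left.
- lever_pivot (a point): the lever's pivot; it turns about the die's x axis; 40 mm above the bench, at y = -5 mm of the die frame.
- lever_grip (a point): centre of the lever's red round grip, 22 across and 82 long, running outward from the die (along die +y, at home rising at 0.54 rad, fully down at 0.14 rad). It lies 150 mm from the pivot: at home 136 mm outward of it and 64 mm above it (104 mm above the bench), fully down 150 mm outward and 6 mm above it (46 mm above the bench). Free to be pressed or pinched from above.
- bracket: the bracket to take out: bright zinc-plated steel U, 40 wide (x) by 60 long (y) by 30 high, 3 mm thick, a flat base with a leg along each long side (at x = +-20 outside), legs pointing along +z; 0.09 to 0.18 kg. Origin at the centre of the underside of the base. At the start it lies in the pocket, its x and y along the die's, base down on the pad, with about 1.5 mm of play all round.
- tray: plywood tray fixed to the bench, 216 (x) by 224 (y) by 24 high, walls and floor 8 mm; an 8 mm divider along x parts it into two compartments of 200 (x) by 100 (y), centred at y = +54 and -54 mm. Origin under its centre; floor surface 8 mm above the bench.
- finished: a finished bracket of the same size and axes, standing legs up towards the far (+x) end of one of the tray's two compartments, 40 to 50 mm from the tray's middle in x; it marks the compartment for finished brackets. Origin at the centre of its underside.
- blanks: stack of flat blanks, 92 by 60 by 12 high, in the other compartment. Origin at the centre of its underside.
- punch: the upper tool of the die, a dark steel block 33 by 60 with a flange and a round shank, 94 high, standing on the bench; 0.9 kg. Origin at the centre of its underside.
- oiler: red oil can with a yellow band and a thin spout, 60 across, 145 high, standing on the bench. Origin at the centre of its underside.
There are look-alikes about, which are no part of the job. Leave any brown or purple look-alike of the finished alone. Leave any brown or yellow look-alike of the bracket alone.

How it is judged:
By the outcome, as a careful person would: the job done as asked, in the order asked, and still so for the second after the job is handed in, with the robot touching nothing.
It also fails if it takes over 64 s, if anything falls off the work surface, if the arm or the gripper's body presses on something with over 40 N, if the wrist force passes 120 N, or if a joint passes its speed limit or range.

### The arm

A 7-joint arm with a two-finger parallel gripper is mounted at the origin on the work surface. World frame = base frame: x ahead of the robot, y to its left, z up, the work surface at z = 0. Lengths are in mm, angles in rad, forces in N, time in s.
With the tool pointing down it reaches from about 400 to 875 mm from the base axis. Payload 4.4 kg.
Tool frame: the origin (TCP) lies at the very end of the fingers, on their centre line; the grasp point (between the pads) lies 19 mm behind it; z points along the fingers, y is the direction in which the jaws open and shut (so a half turn about z gives the same grasp; the last joint's range is limited). The gripper opens to 85 mm and grips with 20 to 120 N. Pads are 22 mm wide; open, the fingers measure 114 mm over their backs; the gripper's body (76 mm by 85 mm) begins 54 mm behind the grasp point. The pads swing forward as they close: fully open they stand 13 mm farther back than shut.
Start: joints at [1.203, 0.628, 0.038, 1.517, -0.027, 0.996, -0.02], TCP at [193.233, -620.628, 231.313] pointing down, gripper open.
Joint ranges: [-3.06, 3.06], [-0.37, 2.12], [-1.25, 1.32], [0.18, 2.47], [-1.1, 4.24], [0.23, 1.98], [-2.94, 2.94]. Speed limits (rad/s): [2.57, 2.57, 3.14, 3.14, 3.14, 3.14, 3.14].

### API

Orientations are given as [roll, pitch, yaw] about the fixed x, y, z axes, in that order (R = Rz(yaw) Ry(pitch) Rx(roll)).
In Python, from cell import ctrl gives the robot as it stands.
- The arm moves only by the shell command python3 -m crank 'ROWS' [OPENING]. ROWS is JSON, a list that holds one entry, the list of rows, each a list of 6 numbers: the shift along the tool's x, y, z in units of 30 mm (1.0 is 30 mm), then the turn, a rotation vector about the tool's x, y, z in units of 6 degrees (1.0 is 6 degrees). In form: [[[tx, ty, tz, rx, ry, rz], ...]]. A call has 1 to 12 rows; each row shifts and turns the pose as measured when the row begins, along the tool's axes as they then stand; what a row does not reach is not made up. A row lasts 1/12 s, in which the tool goes at most 41.7 mm and 7.16 degrees, less where a joint would pass 70% of its speed; a pose out of reach is approached as far as the arm can. A call is refused whole if a number of a shift passes 1 or a number of a turn 1, either way. A call with a gripper value outside its range is refused whole. OPENING is the gripper command: -1 is fully open, 1 is shut, values between are in proportion, set as the call begins (- or left out, the last holds). The fingers move at their own pace and stop on an object; the grip force is fixed at half the most. Time passes only in rows, so rows that do not move let the fingers close. It gives the time, the measured TCP pose, the force and the opening at its end, in the units of the state.
- ctrl.read_state(): the state, without advancing time (a new reading comes with each control period).
- ctrl.get_image(name): name is "scene" or "side" or "wrist"; returns a dict with "color" (400x640x3 uint8, red, green, blue), "depth" (400x640 float32, mm along the optical axis (not along the pixel's ray), 0 where there is no reading), "camera_matrix" (3x3 intrinsics, pixels), "R" (3x3) and "t" (3): a world point X has camera coordinates R X + t. Camera axes: x right, y down, z forward; pixel columns grow to the right and rows downward; lengths in mm; the calibration is good to about 2 mm. A picture is of the moment at which its call begins.
- ctrl.finish_job(): hands the job in, once; it reports no verdict.
Trained networks look in a picture, given as the dict that the camera call returned (one of the last four; its "shot" number tells which), for a name from the list of things; names that differ only in an ending like _2 or _b are one class to them, and where a whole thing is asked for, a point or a joint stands for the part that bears it (a point fixed in the world has none). Each returns a list of dicts, best first, with "conf" (0 to 1); they miss things now and then, are a little off and sometimes report something else, mostly with a low value. They report only what shows in the picture. A call takes as long as a camera call. They do not tell look-alikes from the thing itself.
- ctrl.search_frame(query, picture): "extent" ([centre column, centre row, width, height] in pixels, round what is visible of it).
The state is a dict: "clock": time; "qpos": joint angles; "qd": joint speeds; "tau": joint torques, N m; "eef_pos": TCP position; "tool_rot": TCP orientation; "force": force on the tool from outside, world axes, zero at the start; "torque": the same for the moment, N m; "width": finger opening in mm.
Only numpy, scipy, OpenCV 4.12 (cv2) and the standard library are available. Lean on these libraries where they do the work, as an engineer would, in place of code of your own. Each camera call takes 0.05 s, during which the arm holds its last target. There are 200 camera calls.

## Working session

There is one attempt and no reset: what is moved stays moved. The work goes in short steps, Python scripts to look and compute and a shell command to move; the robot and the scene stay as the last step left them, time stands still between calls to the robot, and variables do not carry over. Pictures are saved under pics/ and viewed, about 8 in all and at most 12, crops included, and the job is handed in when it is done.

```bash
ls; mkdir -p pics; cat > h.py <<'E'
import numpy as np, cv2
from cell import ctrl
def snap(name,fn):
    p=ctrl.get_image(name); cv2.imwrite(f'pics/{fn}.png',p['color'][:,:,::-1]); return p
def w(p,u,v,d=None):
    if d is None:
        a=p['depth'][int(v)-1:int(v)+2,int(u)-1:int(u)+2]; a=a[a>0]
        if not a.size: return None
        d=np.median(a)
    c=np.linalg.inv(p['camera_matrix'])@[u,v,1]*d
    return p['R'].T@(c-p['t'])
def atz(p,u,v,z):
    r=p['R'].T@np.linalg.inv(p['camera_matrix'])@[u,v,1]; o=-p['R'].T@p['t']
    return o+r*(z-o[2])/r[2]
def proj(p,X):
    c=p['camera_matrix']@(p['R']@np.array(X,float)+p['t']); return c[:2]/c[2]
E
python3 - <<'E'
from h import *
print(ctrl.read_state())
for n in ['scene','side']:
    p=snap(n,n+'0'); print(n,(-p['R'].T@p['t']).round())
    for q in ['die','pocket','lever','lever_grip','bracket','tray','finished','blanks','punch','oiler']:
        for r in ctrl.search_frame(q,p)[:4]:
            e=r['extent']; x=w(p,e[0],e[1]); print(q,round(r['conf'],2),np.round(e),None if x is None else x.round())
a=cv2.imread('pics/scene0.png');b=cv2.imread('pics/side0.png')
E
```

```text
pics
{'clock': 0.0, 'qpos': array([ 1.20317416,  0.62934451,  0.03846926,  1.51837902, -0.02699141,
        0.99627588, -0.01998678]), 'qd': array([-0.00070664, -0.00040492,  0.000439  , -0.00104571, -0.00111432,
       -0.00033419, -0.00057853]), 'tau': array([ 7.04380491e-04, -5.63388026e+01,  1.22646332e+00, -1.93440485e+01,
        1.09557883e-02,  1.05200079e-02,  2.51252766e-05]), 'eef_pos': array([ 193.04389625, -620.01970931,  230.38710529]), 'tool_rot': array([-3.13970527e+00,  4.81948603e-05,  3.01817773e-01]), 'force': array([-0.12129743,  1.0081219 , -0.22229856]), 'torque': array([-0.02041097, -0.03597632,  0.02912026]), 'width': 85.56151613332844}
scene [1194.  608.  896.]
die 0.62 [387. 233. 111.  78.] [521. 175.  78.]
pocket 0.81 [387. 235. 115.  71.] [526. 179.  78.]
pocket 0.26 [276. 188.  21.  21.] [ 570. -214.   36.]
lever 0.86 [415. 254.  56.  21.] [534. 271.  84.]
lever_grip 0.75 [416. 253.  60.  26.] [535. 275.  90.]
bracket 0.72 [444. 237.  13.  15.] [360. 261.   4.]
bracket 0.56 [403. 203.  21.  20.] [324.  93.   3.]
bracket 0.52 [376. 213.  16.  20.] [496. 1
[... 436 characters left out ...]
ide [ 79. 616. 705.]
die 0.61 [260. 269. 154. 103.] [520. 182.  76.]
pocket 0.61 [260. 268. 153. 106.] [521. 179.  75.]
lever 0.64 [225. 293.  81.  28.] [525. 269.  83.]
lever_grip 0.86 [222. 293.  82.  30.] [525. 276.  89.]
bracket 0.87 [278. 239.  32.  17.] [530. 114. 101.]
bracket 0.77 [308. 361.  39.  36.] [354. 246.   1.]
bracket 0.55 [360. 307.  27.  28.] [342.  90.   2.]
finished 0.91 [364. 161.  24.  18.] [ 603. -354.   23.]
finished 0.52 [353. 189.  21.  23.] [ 564. -233.   11.]
blanks 0.76 [334. 212.  42.  28.] [ 545. -115.   17.]
blanks 0.41 [358. 212. 118.  80.] [ 503. -161.    7.]
punch 0.59 [226. 204.  30.  40.] [742.  54.  54.]
oiler 0.71 [175. 243.  30.  60.] [718. 227.  69.]
```

```bash
python3 - <<'E'
import cv2,numpy as np
a=cv2.imread('pics/scene0.png');b=cv2.imread('pics/side0.png')
A=cv2.resize(a[150:330,210:470],(800,554),interpolation=cv2.INTER_CUBIC)
B=cv2.resize(b[140:390,140:430],(696,600),interpolation=cv2.INTER_CUBIC)
cv2.imwrite('pics/s1.png',A);cv2.imwrite('pics/s2.png',B)
E
```

```text
(no output)
```

View pics/s1.png

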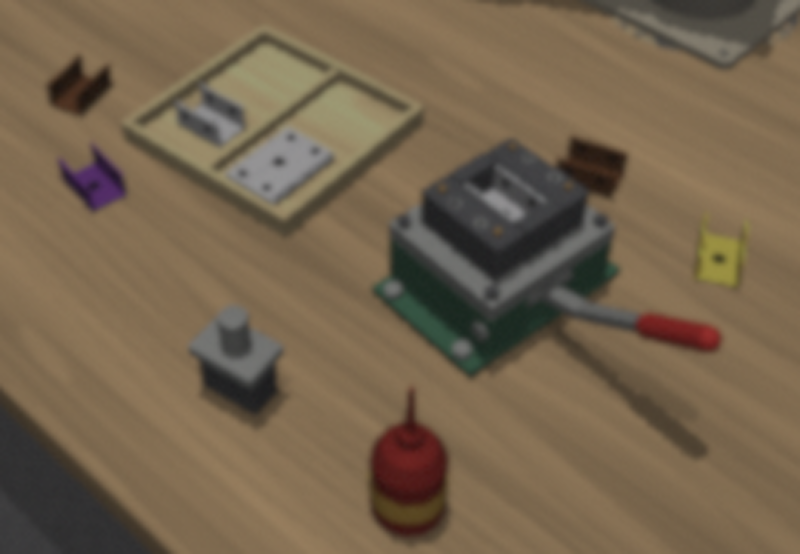

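View pics/s2.png

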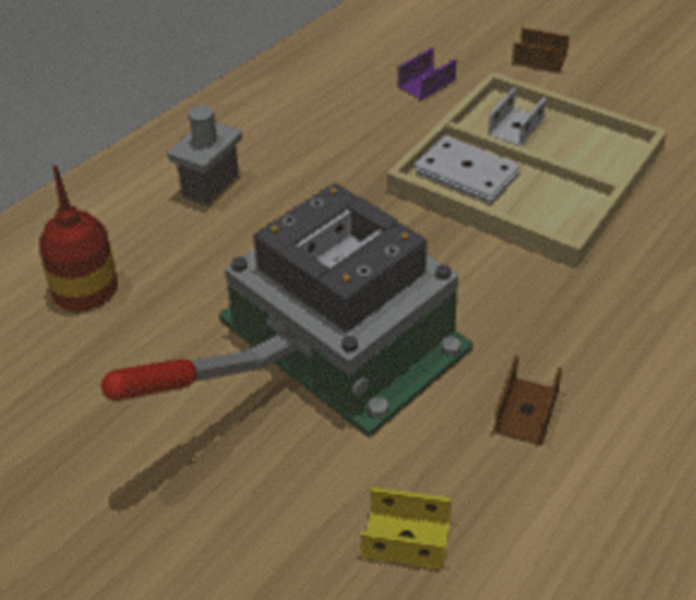

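The bracket to take is the zinc one in the die pocket (scene crop ~(500,195), side ~(340,245)). The brown (590,165) and yellow (720,250) ones are look-alikes. The finished bracket is the zinc one in the far compartment (scene crop (212,115)), because the brown and purple ones lie outside the tray. Next I'll fit the die and tray poses from the depth data.

```bash
cat > fit.py <<'E'
from h import *
def cloud(p):
    v,u=np.mgrid[0:400,0:640]; d=p['depth']; m=d>0
    c=(np.linalg.inv(p['camera_matrix'])@np.stack([u[m],v[m],np.ones(m.sum())])*d[m]).T
    return (c-p['t'])@p['R'], p['color'][m].astype(int)
E
python3 - <<'E'
from fit import *
for n in ['scene','side']:
    p=ctrl.get_image(n); X,C=cloud(p)
    def rect(name,m):
        r=cv2.minAreaRect(X[m][:,:2].astype(np.float32)); print(n,name,m.sum(),np.round(r[0]),np.round(r[1]),round(r[2],1), X[m].mean(0).round(1))
    near=lambda x,y,r:np.hypot(X[:,0]-x,X[:,1]-y)<r
    dark=C.max(1)<110
    t=near(520,130,90)&(X[:,2]>108)&(X[:,2]<126); rect('dietop',t); print(np.median(X[t&dark],0).round(1))
    for zlo,zhi in [(70,95)]:
        rect('shoe',near(520,150,140)&(X[:,2]>zlo)&(X[:,2]<zhi)&(C.min(1)>90))
    red=near(530,290,120)&(C[:,0]>2*C[:,1])&(C[:,0]>60)&(X[:,2]>50)
    q=X[red]; print('red',red.sum(),q.mean(0).round(), q.min(0).round(),q.max(0).round()); d=np.linalg.svd(q-q.mean(0))[2][0]; print(d.round(3))
    rect('trayrim',near(525,-170,180)&(X[:,2]>19)&(X[:,2]<30)&(C[:,0]-C[:,2]>25))
    grey=near(525,-170,150)&(C.max(1)-C.min(1)<25)&(C.min(1)>90)
    rect('blanks',grey&near(550,-120,60)&(X[:,2]>12)&(X[:,2]<26)); rect('fin',grey&near(560,-225,45)&(X[:,2]>14)&(X[:,2]<45))
E
```

```text
scene dietop 1003 [517. 123.] [ 97. 115.] 83.2 [521.6 126.  117.3]
[522.7 127.  117.9]
scene shoe 471 [539. 148.] [126. 204.] 35.4 [542.3 142.   80. ]
red 180 [543. 316. 115.] [528. 282.  94.] [552. 347. 132.]
[0.059 0.876 0.478]
scene trayrim 831 [ 532. -178.] [265. 229.] 4.4 [ 517.5 -174.2   23.5]
scene blanks 446 [ 554. -124.] [94. 65.] 3.7 [ 555.1 -121.9   20.3]
scene fin 55 [ 556. -223.] [47. 58.] 12.5 [ 553.9 -221.4   31. ]
side dietop 1718 [514. 123.] [ 97. 112.] 84.2 [509.4 127.1 115.7]
[506.6 128.4 116.3]
side shoe 915 [498. 154.] [209. 133.] 42.2 [489.6 150.8  77.9]
red 419 [529. 316. 112.] [520. 278.  86.] [543. 348. 130.]
[-0.122 -0.861 -0.494]
side trayrim 1042 [ 508. -179.] [218. 230.] 4.4 [ 501.7 -167.8   21.9]
side blanks 589 [ 550. -124.] [95. 65.] 5.5 [ 548.6 -122.    18.3]
side fin 47 [ 554. -226.] [43. 60.] 3.5 [ 552.  -222.9   34.4]
```

Die pocket is at about (515.5, 123) with yaw −6.1°, and the grip centre is near (536, 313, 104). The tray is at about (508, −179) with yaw +4.4°, and the finished bracket is in its −y compartment at x ≈ +43. The drop target is therefore about (472, −236). First I rotate the tool, then travel.

```bash
cat > to.py <<'E'
import sys; from h import *
from scipy.spatial.transform import Rotation as R
s=ctrl.read_state(); x,y,z,yaw=map(float,sys.argv[1:5])
Rc=R.from_euler('xyz',s['tool_rot']); Rt=R.from_euler('xyz',[180,0,yaw],degrees=True)
d=np.array([x,y,z])-s['eef_pos']
print('clock',round(s['clock'],2),'pos',s['eef_pos'].round(1),'rpy',np.degrees(s['tool_rot']).round(1),'F',s['force'].round(1),'w',round(s['width'],1))
print('shift now-axes',(Rc.inv().apply(d)/30).round(2),'shift in target axes',(Rt.inv().apply(d)/30).round(2),'turn',(np.degrees((Rc.inv()*Rt).as_rotvec())/6).round(2))
E
python3 -m crank '[[[0,0,0,0,0,-1],[0,0,0,0,0,-1],[0,0,0,0,0,-1],[0,0,0,0,0,-1],[0,0,0,0,0,-1],[0,0,0,0,0,-1],[0,0,0,0,0,-1],[0,0,0,0,0,-1],[0,0,0,0,0,-1],[0,0,0,0,0,-1],[0,0,0,0,0,-1]]]' 0
python3 to.py 500 -200 230 83.9; python3 to.py 540 313 180 83.9
```

```text
clock: 2.12
eef_pos: [192.9, -620.8, 231.5]
tool_rot: [-3.14, 0.001, 1.508]
force: [-0.3, 0.5, 0.2]
width: 42.8
clock 2.12 pos [ 192.9 -620.8  231.5] rpy [-1.799e+02  1.000e-01  8.640e+01] F [-0.3  0.5  0.2] w 42.8
shift now-axes [14.65  9.33  0.02] shift in target axes [15.04  8.69  0.05] turn [-0.01  0.01  0.41]
clock 2.12 pos [ 192.9 -620.8  231.5] rpy [-1.799e+02  1.000e-01  8.640e+01] F [-0.3  0.5  0.2] w 42.8
shift now-axes [31.8   9.58  1.67] shift in target axes [32.18  8.2   1.72] turn [-0.01  0.01  0.41]
```

```bash
python3 -m crank '[[[1,0.75,0,0,0,0.4],[1,0.75,0,0,0,0],[1,0.75,0,0,0,0],[1,0.75,0,0,0,0],[1,0.75,0,0,0,0],[1,0.75,0,0,0,0],[1,0.75,0,0,0,0],[1,0.75,0,0,0,0],[1,0.75,0,0,0,0],[1,0.75,0,0,0,0],[1,0.75,0,0,0,0],[1,0.75,0,0,0,0]]]'
python3 to.py 536 313 180 83.9
```

```text
clock: 3.12
eef_pos: [500.8, -290.7, 227.7]
tool_rot: [-3.138, 0.011, 1.443]
force: [0.6, -1.1, -0.4]
width: 43.1
clock 3.12 pos [ 500.8 -290.7  227.7] rpy [-179.8    0.6   82.7] F [ 0.6 -1.1 -0.4] w 43.1
shift now-axes [20.13 -1.39  1.37] shift in target axes [20.14 -0.97  1.59] turn [-0.04  0.11 -0.2 ]
```

```bash
python3 -m crank '[[[1,-0.05,0,0,0,-0.2],[1,-0.05,0,0,0,0],[1,-0.05,0,0,0,0],[1,-0.05,0,0,0,0],[1,-0.05,0,0,0,0],[1,-0.05,0,0,0,0],[1,-0.05,0,0,0,0],[1,-0.05,0,0,0,0],[1,-0.05,0,0,0,0],[1,-0.05,0,0,0,0],[1,-0.05,0,0,0,0],[1,-0.05,0,0,0,0]]]'
python3 - <<'E'
from h import *
p=snap('wrist','w0')
for q in ['pocket','bracket','lever_grip']:
    for r in ctrl.search_frame(q,p)[:2]: print(q,round(r['conf'],2),np.round(r['extent']))
print([proj(p,x).round() for x in ([515.5,123,118],[536,313,104])])
E
python3 to.py 536 313 180 83.9
```

```text
clock: 4.12
eef_pos: [528.4, 87.8, 225.5]
tool_rot: [3.134, 0.011, 1.467]
force: [1.1, -0.1, -0.7]
width: 42.5
pocket 0.8 [298. 108. 185. 217.]
bracket 0.9 [297. 153.  52.  75.]
bracket 0.84 [148. 179.  68.  66.]
lever_grip 0.84 [297.  35.  19.  71.]
[array([296., 159.]), array([ 291., -149.])]
clock 4.32 pos [528.4  87.2 225.4] rpy [179.6   0.6  84.2] F [ 0.5 -1.6  0.4] w 42.6
shift now-axes [ 7.53 -0.52  1.43] shift in target axes [ 7.51 -0.55  1.51] turn [0.07 0.1  0.05]
```

View pics/w0.png

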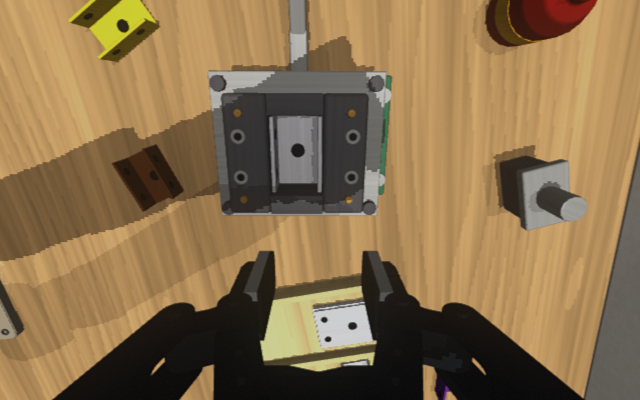

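The wrist view shows the die square to the jaws. The pins are at (238,113), (352,114), (244,200) and (349,201), with the bracket at (297,153). I'll get the pocket pose from the pins and move above the lever grip.

```bash
python3 - <<'E'
from h import *
p=ctrl.get_image('wrist'); P=np.array([atz(p,u,v,123) for u,v in [(238,113),(352,114),(244,200),(349,201)]])
print(P.round(1),P.mean(0).round(1)); print([np.degrees(np.arctan2(*(P[a]-P[b])[1::-1])).round(1) for a,b in [(1,0),(3,2),(0,2),(1,3)]])
E
python3 -m crank '[[[1,-0.05,0,0,0,0],[1,-0.05,0,0,0,0],[1,-0.05,0,0,0,0],[1,-0.05,0,0,0,0],[1,-0.05,0,0,0,0],[1,-0.05,0,0,0,0],[1,-0.05,0,0,0,0]]]' 
python3 - <<'E'
from h import *
p=ctrl.get_image('wrist'); cv2.imwrite('pics/w1.png',p['color'][:,:,::-1])
for r in ctrl.search_frame('lever_grip',p)[:2]: print(round(r['conf'],2),np.round(r['extent']))
from fit import cloud
X,C=cloud(p); m=(C[:,0]>2*C[:,1])&(C[:,0]>60)&(np.hypot(X[:,0]-536,X[:,1]-313)<70); q=X[m]
print(m.sum(),q.mean(0).round(1),q.min(0).round(1),q.max(0).round(1))
E
python3 to.py 536 313 180 83.9
```

```text
[[478.4 160.6 123. ]
 [560.5 151.6 123. ]
 [471.1  94.5 123. ]
 [553.7  85.2 123. ]] [515.9 123.  123. ]
[np.float64(-6.3), np.float64(-6.4), np.float64(83.7), np.float64(84.2)]
clock: 4.95
eef_pos: [548.8, 275.9, 220.2]
tool_rot: [3.133, 0.028, 1.428]
force: [0.8, -0.1, -0.1]
width: 42.7
0.58 [293. 184.  36. 157.]
2120 [537.  318.6 113.7] [523.4 253.4  -3.8] [548.8 349.7 130.4]
clock 5.05 pos [547.7 281.7 220.1] rpy [179.5   1.3  82.2] F [-0.7 -0.5  0.1] w 42.5
shift now-axes [ 1.01 -0.54  1.31] shift in target axes [ 1.   -0.5   1.34] turn [ 0.07  0.22 -0.28]
```

```bash
python3 -m crank '[[[0.5,-0.25,0.3,0.07,0.2,-0.28],[0.5,-0.25,0.5,0,0,0],[0,0,0.5,0,0,0],[0,0,0.3,0,0,0],[0,0,0,0,0,0]]]' -0.2
python3 to.py 536.5 313 82 83.8
```

```text
clock: 5.47
eef_pos: [541.1, 304.6, 170.0]
tool_rot: [3.138, 0.006, 1.454]
force: [-0.9, -0.1, 0.4]
width: 51.3
clock 5.47 pos [541.1 304.6 170. ] rpy [179.8   0.3  83.3] F [-0.9 -0.1  0.4] w 51.3
shift now-axes [ 0.28 -0.2   2.93] shift in target axes [ 0.26 -0.18  2.93] turn [ 0.03  0.05 -0.08]
```

View pics/w1.png

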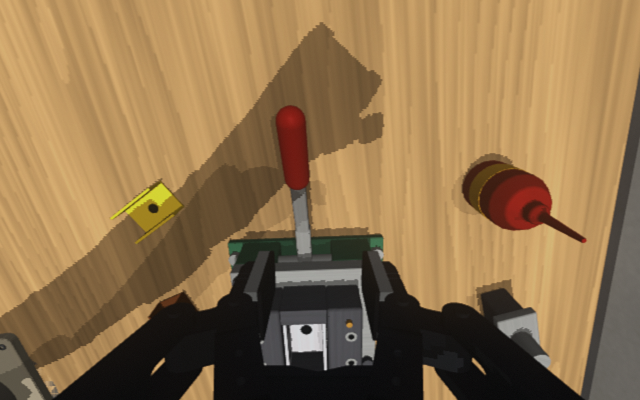

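The grip runs from (290,110) to (297,187) and is clear of everything on both sides. Next I descend around it and pinch.

```bash
python3 -m crank '[[[0.28,-0.2,0.5,0,0.05,-0.08],[0,0,0.7,0,0,0],[0,0,0.7,0,0,0],[0,0,0.6,0,0,0],[0,0,0.3,0,0,0],[0,0,0,0,0,0]]]'
python3 to.py 536.5 313 82 83.8
```

```text
clock: 5.97
eef_pos: [544.1, 303.2, 86.6]
tool_rot: [3.13, 0.003, 1.448]
force: [-0.6, -0.2, -0.3]
width: 51.1
clock 5.97 pos [544.1 303.2  86.6] rpy [179.3   0.2  83. ] F [-0.6 -0.2 -0.3] w 51.1
shift now-axes [ 0.29 -0.29  0.15] shift in target axes [ 0.3  -0.29  0.15] turn [ 0.11  0.03 -0.14]
```

```bash
python3 -m crank '[[[0.3,-0.3,0.15,0.1,0,-0.14],[0,0,0,0,0,0],[0.1,-0.1,0,0,0,0],[0,0,0,0,0,0]]]'
python3 to.py 536.5 313 82 83.8
```

```text
clock: 6.3
eef_pos: [535.3, 316.9, 84.6]
tool_rot: [3.138, 0.001, 1.461]
force: [-0.2, -0.7, -0.6]
width: 51.2
clock 6.3 pos [535.3 316.9  84.6] rpy [1.798e+02 1.000e-01 8.370e+01] F [-0.2 -0.7 -0.6] w 51.2
shift now-axes [-0.12  0.05  0.09] shift in target axes [-0.12  0.05  0.09] turn [ 0.03  0.01 -0.01]
```

```bash
python3 -m crank '[[[-0.1,0.05,0.1,0,0,0],[0,0,0,0,0,0],[0,0,0,0,0,0],[0,0,0,0,0,0],[0,0,0,0,0,0],[0,0,0,0,0,0],[0,0,0,0,0,0],[0,0,0,0,0,0]]]' 1
python3 to.py 536.5 313 82 83.8
```

```text
clock: 6.97
eef_pos: [536.0, 315.2, 83.3]
tool_rot: [3.138, -0.001, 1.462]
force: [-0.3, 0.9, -1.3]
width: 20.6
clock 6.97 pos [536.  315.2  83.3] rpy [ 1.798e+02 -1.000e-01  8.380e+01] F [-0.3  0.9 -1.3] w 20.6
shift now-axes [-0.07  0.03  0.04] shift in target axes [-0.07  0.03  0.04] turn [ 0.04 -0.01 -0.  ]
```

```bash
python3 -m crank '[[[0.1,0,0.23,0,0,0],[0.09,0,0.23,0,0,0],[0.08,0,0.24,0,0,0],[0.07,0,0.24,0,0,0],[0.05,0,0.24,0,0,0],[0.03,0,0.25,0,0,0],[0.02,0,0.25,0,0,0],[0,0,0,0,0,0]]]'
python3 to.py 537.5 329 25 83.8
```

```text
clock: 7.63
eef_pos: [537.4, 328.7, 36.5]
tool_rot: [3.136, 0.003, 1.464]
force: [0.5, 1.1, -2.1]
width: 20.4
clock 7.63 pos [537.4 328.7  36.5] rpy [1.797e+02 1.000e-01 8.390e+01] F [ 0.5  1.1 -2.1] w 20.4
shift now-axes [ 0.01 -0.    0.38] shift in target axes [0.01 0.   0.38] turn [0.06 0.02 0.02]
```

```bash
python3 -m crank '[[[0,0,0.2,0,0,0],[0,0,0.15,0,0,0],[0,0,0.1,0,0,0],[0,0,0.1,0,0,0],[0,0,0,0,0,0]]]'
python3 to.py 537.5 329 25 83.8
```

```text
clock: 8.05
eef_pos: [537.6, 329.6, 23.8]
tool_rot: [3.134, 0.003, 1.465]
force: [-0.7, 0.8, -2.4]
width: 20.3
clock 8.05 pos [537.6 329.6  23.8] rpy [179.6   0.2  83.9] F [-0.7  0.8 -2.4] w 20.3
shift now-axes [-0.02 -0.   -0.04] shift in target axes [-0.02 -0.   -0.04] turn [0.07 0.03 0.02]
```

```bash
python3 -m crank '[[[0,0,0.08,0,0,0],[0,0,0.08,0,0,0],[0,0,0.08,0,0,0],[0,0,0,0,0,0]]]'
python3 to.py 537.5 329 20 83.8
python3 - <<'E'
from h import *
from fit import cloud
for n in ['scene','side']:
    p=snap(n,n+'1'); X,C=cloud(p); d=np.hypot(X[:,0]-516,X[:,1]-123)<35
    q=X[d&(X[:,2]>124)]; print(n,len(q), np.percentile(q[:,2],[50,90,98]).round(1) if len(q) else '', q.mean(0).round(1) if len(q) else '')
a=cv2.imread('pics/side1.png')[200:350,180:380]; cv2.imwrite('pics/c1.png',cv2.resize(a,None,fx=3,fy=3,interpolation=2))
E
```

```text
clock: 8.38
eef_pos: [537.6, 329.5, 24.1]
tool_rot: [3.133, 0.005, 1.465]
force: [0.7, 0.8, -2.2]
width: 20.0
clock 8.38 pos [537.6 329.5  24.1] rpy [179.5   0.3  83.9] F [ 0.7  0.8 -2.2] w 20.0
shift now-axes [-0.02 -0.    0.14] shift in target axes [-0.02 -0.    0.14] turn [0.09 0.05 0.02]
scene 167 [132.2 138.6 140.8] [517.6 123.7 132.5]
side 264 [131.8 136.6 137.7] [514.  123.7 131.6]
```

View pics/c1.png

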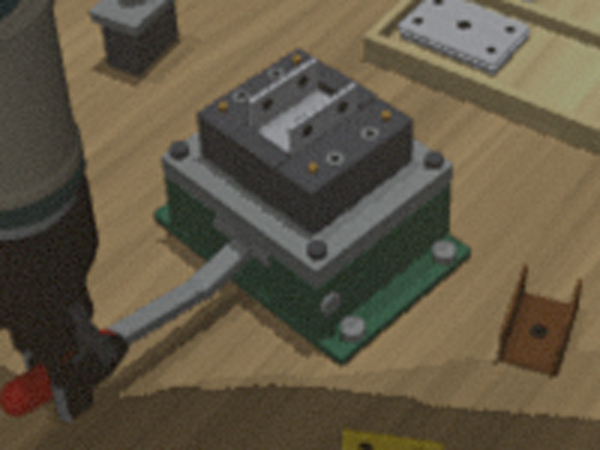

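The view shows both bracket legs standing well out of the pocket, at (280,95) and (325,115), with tops at about 138 mm. The lever stopped at z = 24 while I commanded further, so it is on its stop. Now I release, rise and go over the pocket.

```bash
python3 -m crank '[[[0,0,-0.05,0,0,0],[0,0,0,0,0,0],[0,0,0,0,0,0],[0,0,0,0,0,0],[0,0,0,0,0,0]]]' -0.2
python3 -m crank '[[[0,0,-0.5,0,0,0],[0,0,-1,0,0,0],[0,0,-1,0,0,0],[0,0,-1,0,0,0],[0,0,-1,0,0,0],[0,0,-1,0,0,0],[0,0,-0.8,0,0,0],[0,0,0,0,0,0]]]' -0.6
python3 to.py 515.9 123 200 83.8
```

```text
clock: 8.9
eef_pos: [539.5, 329.2, 23.9]
tool_rot: [3.131, 0.004, 1.464]
force: [-0.4, 0.4, 0.2]
width: 51.4
clock: 9.57
eef_pos: [536.8, 328.9, 216.4]
tool_rot: [3.137, 0.009, 1.463]
force: [1.5, -0.3, -0.2]
width: 68.6
clock 9.57 pos [536.8 328.9 216.4] rpy [179.7   0.5  83.8] F [ 1.5 -0.3 -0.2] w 68.6
shift now-axes [-6.89  0.04  0.61] shift in target axes [-6.9   0.05  0.55] turn [0.05 0.08 0.01]
```

```bash
python3 -m crank '[[[-0.7,0,0,0.05,0.08,0],[-1,0,0,0,0,0],[-1,0,0,0,0,0],[-1,0,0,0,0,0],[-1,0,0,0,0,0],[-1,0,0,0,0,0],[-0.8,0,0,0,0,0],[-0.4,0,0,0,0,0],[0,0,0,0,0,0]]]'
python3 to.py 515.9 123 200 83.8
python3 - <<'E'
from h import *
p=snap('wrist','w2')
for q in ['bracket','pocket']:
    for r in ctrl.search_frame(q,p)[:2]:e=r['extent'];print(q,round(r['conf'],2),np.round(e),atz(p,e[0],e[1],130).round(1))
E
```

```text
clock: 10.32
eef_pos: [513.0, 116.4, 212.8]
tool_rot: [-3.141, -0.004, 1.467]
force: [-0.2, -0.3, -0.2]
width: 68.4
clock 10.32 pos [513.  116.4 212.8] rpy [-180.    -0.2   84. ] F [-0.2 -0.3 -0.2] w 68.4
shift now-axes [0.23 0.07 0.43] shift in target axes [0.23 0.07 0.43] turn [-0.   -0.04  0.04]
bracket 0.87 [165. 207.  66.  64.] [401.7 131.6 130. ]
bracket 0.74 [134.  53.  91.  79.] [407.7 235.3 130. ]
pocket 0.73 [318. 127. 189. 253.] [519.1 177.3 130. ]
pocket 0.57 [573.  38. 134.  76.] [683.8 214.8 130. ]
```

View pics/w2.png

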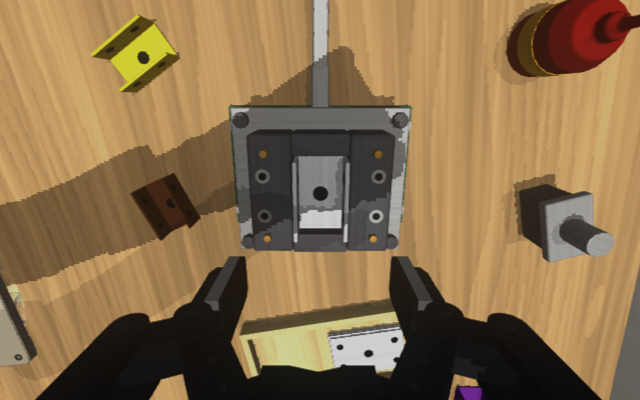

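The jaws are centred on the bracket: bracket at (320,193), jaws symmetric about column 319, and clear of the pins at (263,155), (378,155), (267,239) and (373,239). Descending.

```bash
python3 -m crank '[[[0.2,0.07,0.5,0,0,0],[0,0,0.7,0,0,0],[0,0,0.6,0,0,0],[0,0,0.3,0,0,0],[0,0,0,0,0,0]]]'
python3 to.py 515.9 123 120 83.8
```

```text
clock: 10.88
eef_pos: [518.8, 139.4, 149.3]
tool_rot: [3.135, -0.016, 1.484]
force: [-1.3, 0.2, -0.5]
width: 68.5
clock 10.88 pos [518.8 139.4 149.3] rpy [179.6  -0.9  85. ] F [-1.3  0.2 -0.5] w 68.5
shift now-axes [-0.57 -0.06  0.97] shift in target axes [-0.55 -0.04  0.98] turn [ 0.06 -0.15  0.2 ]
```

```bash
python3 -m crank '[[[-0.4,-0.05,0,0.06,-0.15,0.2],[-0.1,0,0,0,0,0],[0,0,0,0,0,0],[0,0,0.25,0,0,0],[0,0,0.25,0,0,0],[0,0,0,0,0,0]]]'
python3 to.py 515.9 123 120 83.8
```

```text
clock: 11.38
eef_pos: [517.7, 126.2, 135.8]
tool_rot: [3.137, -0.002, 1.464]
force: [0.1, 0.1, 0.2]
width: 68.3
clock 11.38 pos [517.7 126.2 135.8] rpy [ 1.798e+02 -1.000e-01  8.390e+01] F [0.1 0.1 0.2] w 68.3
shift now-axes [-0.11 -0.05  0.53] shift in target axes [-0.11 -0.05  0.53] turn [ 0.04 -0.02  0.01]
```

```bash
python3 -m crank '[[[-0.13,-0.05,0.15,0.04,0,0],[-0.03,0,0.15,0,0,0],[0,0,0.15,0,0,0],[0,0,0.1,0,0,0],[0,0,0,0,0,0]]]'
python3 to.py 515.9 123 120 83.8
```

```text
clock: 11.8
eef_pos: [515.5, 120.6, 117.3]
tool_rot: [-3.141, -0.002, 1.463]
force: [0.3, 0.1, 0.1]
width: 68.0
clock 11.8 pos [515.5 120.6 117.3] rpy [-1.80e+02 -1.00e-01  8.38e+01] F [0.3 0.1 0.1] w 68.0
shift now-axes [ 0.08  0.01 -0.09] shift in target axes [ 0.08  0.01 -0.09] turn [-0.01 -0.02  0.  ]
```

```bash
python3 -m crank '[[[0.08,0.01,-0.08,0,0,0],[0,0,0,0,0,0],[0,0,0,0,0,0]]]' 
python3 -m crank '[[[0,0,0,0,0,0],[0,0,0,0,0,0],[0,0,0,0,0,0],[0,0,0,0,0,0],[0,0,0,0,0,0],[0,0,0,0,0,0],[0,0,0,0,0,0]]]' 1
python3 to.py 515.9 123 120 83.8
```

```text
clock: 12.05
eef_pos: [516.0, 123.4, 119.6]
tool_rot: [-3.14, -0.002, 1.463]
force: [-0.4, 0.3, 0.6]
width: 68.6
clock: 12.63
eef_pos: [516.3, 123.8, 120.3]
tool_rot: [-3.142, -0.002, 1.464]
force: [-0.5, -0.1, 0.0]
width: 38.4
clock 12.63 pos [516.3 123.8 120.3] rpy [-1.80e+02 -1.00e-01  8.39e+01] F [-0.5 -0.1  0. ] w 38.4
shift now-axes [-0.03 -0.01  0.01] shift in target axes [-0.03 -0.01  0.01] turn [-0.   -0.02  0.01]
```

The jaws have stopped on the legs; they read 38.4 for a 40 mm bracket, the same offset as on the lever grip. Lifting straight up.

```bash
python3 -m crank '[[[0,0,-0.1,0,0,0],[0,0,-0.15,0,0,0],[0,0,-0.2,0,0,0],[0,0,-0.2,0,0,0],[0,0,-0.3,0,0,0],[0,0,-0.5,0,0,0],[0,0,-0.5,0,0,0],[0,0,-0.5,0,0,0],[0,0,-0.3,0,0,0],[0,0,0,0,0,0]]]' 
python3 to.py 472 -236 190 94.4
python3 - <<'E'
from h import *
from fit import cloud
p=snap('side','side2'); a=p['color'][130:330,180:380,::-1]; cv2.imwrite('pics/c2.png',cv2.resize(a,None,fx=2.5,fy=2.5,interpolation=2))
E
```

```text
clock: 13.47
eef_pos: [516.1, 123.6, 211.1]
tool_rot: [3.141, -0.003, 1.464]
force: [-0.3, -0.1, -1.6]
width: 38.4
clock 13.47 pos [516.1 123.6 211.1] rpy [ 1.80e+02 -1.00e-01  8.39e+01] F [-0.3 -0.1 -1.6] w 38.4
shift now-axes [-12.08  -0.18   0.67] shift in target axes [-11.84  -2.38   0.7 ] turn [ 0.01 -0.02 -1.75]
```

View pics/c2.png

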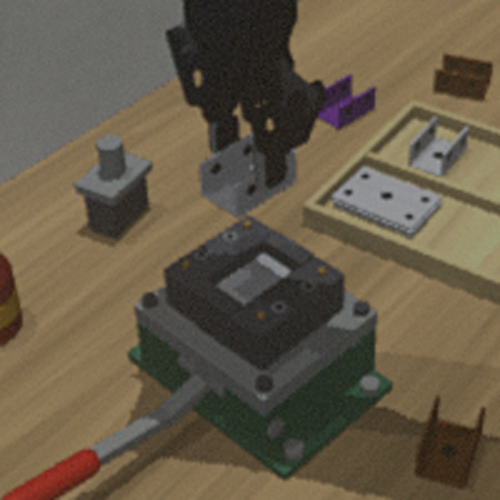

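The bracket hangs level in the jaws above the die and the pocket is empty. Now I turn to the tray's yaw and carry it over.

```bash
python3 -m crank '[[[-0.3,0,0,0,0,-0.9],[-0.6,-0.1,0,0,0,-0.8],[-0.9,-0.2,0,0,0,0],[-1,-0.2,0,0,0,0],[-1,-0.2,0,0,0,0],[-1,-0.2,0,0,0,0],[-1,-0.2,0,0,0,0],[-1,-0.2,0,0,0,0],[-1,-0.2,0,0,0,0],[-0.9,-0.2,0,0,0,0],[-0.6,-0.15,0,0,0,0],[-0.3,0,0,0,0,0]]]' 
python3 to.py 472 -236 190 94.4
```

```text
clock: 14.52
eef_pos: [474.5, -175.5, 200.8]
tool_rot: [-3.131, -0.009, 1.661]
force: [-0.9, 0.3, -0.6]
width: 38.5
clock 14.52 pos [ 474.5 -175.5  200.8] rpy [-179.4   -0.5   95.2] F [-0.9  0.3 -0.6] w 38.5
shift now-axes [-2.   -0.26  0.34] shift in target axes [-2.   -0.24  0.36] turn [-0.11 -0.09  0.13]
```

```bash
python3 -m crank '[[[-0.6,-0.1,0,-0.1,-0.09,0.13],[-0.6,-0.1,0,0,0,0],[-0.4,0,0,0,0,0],[-0.2,0,0,0,0,0],[0,0,0,0,0,0],[0,0,0,0,0,0]]]' 
python3 to.py 472 -236 190 94.4
python3 - <<'E'
from h import *
p=snap('wrist','w3'); q=snap('side','side3')
from fit import cloud
X,C=cloud(q)
m=(np.hypot(X[:,0]-508,X[:,1]+179)<180)&(X[:,2]>19)&(X[:,2]<30)&(C[:,0]-C[:,2]>25)
print(cv2.minAreaRect(X[m][:,:2].astype(np.float32)))
a=p['color'][:,:,::-1];b=cv2.resize(q['color'][130:270,270:470,::-1],(640,448),interpolation=2)
b=cv2.resize(b,(428,300)); cv2.imwrite('pics/c3.png',np.vstack([cv2.resize(a,(480,300)),cv2.copyMakeBorder(b,0,0,0,52,0)]))
E
```

```text
clock: 15.02
eef_pos: [472.6, -231.2, 197.6]
tool_rot: [-3.138, -0.004, 1.646]
force: [-0.8, -0.1, -1.7]
width: 38.6
clock 15.02 pos [ 472.6 -231.2  197.6] rpy [-179.8   -0.2   94.3] F [-0.8 -0.1 -1.7] w 38.6
shift now-axes [-0.16 -0.03  0.25] shift in target axes [-0.16 -0.03  0.25] turn [-0.03 -0.04 -0.01]
((508.1684265136719, -179.80380249023438), (218.0274658203125, 230.62435913085938), 4.350600719451904)
```

View pics/c3.png

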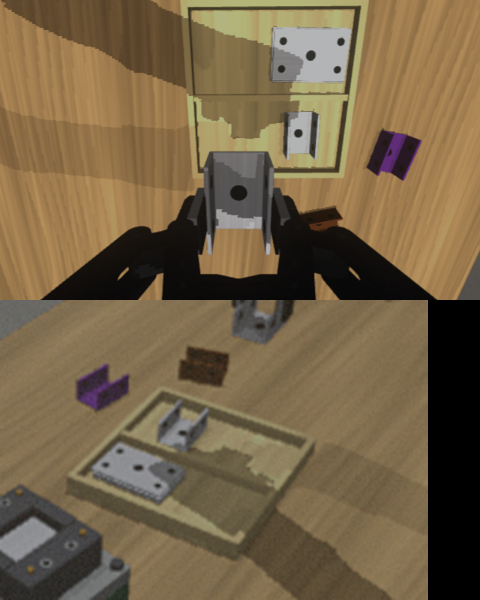

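The bracket is aligned with the tray, held at (238,190) in the top panel, and the far compartment is free left of the finished bracket at (300,133). I'll lower it in stages; the bracket touches the floor at TCP z ≈ 20.

```bash
python3 -m crank '[[[-0.16,0,0.3,0,0,0],[0,0,0.6,0,0,0],[0,0,0.6,0,0,0],[0,0,0.6,0,0,0],[0,0,0.6,0,0,0],[0,0,0.5,0,0,0],[0,0,0.3,0,0,0],[0,0,0,0,0,0],[0,0,0,0,0,0]]]' 
python3 to.py 472 -236 40 94.4
```

```text
clock: 15.87
eef_pos: [476.1, -229.5, 86.4]
tool_rot: [3.141, -0.005, 1.659]
force: [0.7, 0.2, -1.0]
width: 38.6
clock 15.87 pos [ 476.1 -229.5   86.4] rpy [180.   -0.3  95. ] F [ 0.7  0.2 -1. ] w 38.6
shift now-axes [-0.21 -0.16  1.55] shift in target axes [-0.2  -0.15  1.55] turn [ 0.01 -0.05  0.11]
```

```bash
python3 -m crank '[[[-0.22,-0.16,0.3,0,-0.05,0.1],[-0.05,-0.02,0.4,0,0,0],[-0.05,-0.02,0.4,0,0,0],[0,0,0.3,0,0,0],[0,0,0,0,0,0],[0,0,0,0,0,0]]]' 
python3 to.py 472 -236 20.3 94.4
```

```text
clock: 16.37
eef_pos: [475.5, -240.3, 47.3]
tool_rot: [3.132, 0.004, 1.65]
force: [-0.1, 0.2, -0.3]
width: 38.4
clock 16.37 pos [ 475.5 -240.3   47.3] rpy [179.5   0.2  94.5] F [-0.1  0.2 -0.3] w 38.4
shift now-axes [ 0.15 -0.11  0.9 ] shift in target axes [ 0.15 -0.11  0.9 ] turn [0.09 0.04 0.02]
```

```bash
python3 -m crank '[[[0.15,-0.1,0.2,0.09,0.04,0],[0,0,0.2,0,0,0],[0,0,0.15,0,0,0],[0,0,0.1,0,0,0],[0,0,0,0,0,0],[0,0,0,0,0,0]]]' 
python3 to.py 472 -236 20.3 94.4
```

```text
clock: 16.87
eef_pos: [473.9, -235.3, 28.0]
tool_rot: [3.139, 0.001, 1.651]
force: [0.1, 0.0, -1.0]
width: 38.3
clock 16.87 pos [ 473.9 -235.3   28. ] rpy [179.8   0.   94.6] F [ 0.1  0.  -1. ] w 38.3
shift now-axes [-0.02 -0.07  0.26] shift in target axes [-0.02 -0.06  0.26] turn [0.03 0.01 0.03]
```

```bash
python3 -m crank '[[[0,0,0.07,0,0,0],[0,0,0.07,0,0,0],[0,0,0.06,0,0,0],[0,0,0,0,0,0]]]' 
python3 -m crank '[[[0,0,0.03,0,0,0],[0,0,0,0,0,0]]]' 
python3 -m crank '[[[0,0,0.03,0,0,0],[0,0,0,0,0,0]]]' 
python3 to.py 472 -236 20.3 94.4
```

```text
clock: 17.2
eef_pos: [474.2, -235.6, 21.7]
tool_rot: [3.138, 0.001, 1.651]
force: [-0.1, 0.2, -0.8]
width: 38.4
clock: 17.37
eef_pos: [474.3, -235.6, 20.8]
tool_rot: [3.138, 0.001, 1.651]
force: [-0.3, -0.6, -1.0]
width: 38.8
clock: 17.53
eef_pos: [474.4, -235.7, 21.0]
tool_rot: [3.138, 0.002, 1.65]
force: [-0.5, -1.4, -2.1]
width: 38.7
clock 17.53 pos [ 474.4 -235.7   21. ] rpy [1.798e+02 1.000e-01 9.460e+01] F [-0.5 -1.4 -2.1] w 38.7
shift now-axes [-0.   -0.08  0.02] shift in target axes [-0.   -0.08  0.02] turn [0.04 0.02 0.03]
```

```bash
python3 -m crank '[[[0,0,0.05,0,0,0]]]' 
python3 -m crank '[[[0,0,0.05,0,0,0]]]' 
python3 -m crank '[[[0,0,0.05,0,0,0]]]' 
```

```text
clock: 17.62
eef_pos: [474.6, -235.9, 20.6]
tool_rot: [3.138, 0.003, 1.65]
force: [-3.7, 2.1, 25.9]
width: 38.7
clock: 17.7
eef_pos: [474.7, -235.9, 20.6]
tool_rot: [3.138, 0.003, 1.65]
force: [-3.4, 1.9, 23.2]
width: 38.6
clock: 17.78
eef_pos: [474.6, -235.9, 20.6]
tool_rot: [3.138, 0.004, 1.65]
force: [-3.2, 0.3, 16.9]
width: 38.7
```

It is on the floor: TCP 20.6 with +20 N reaction. Relaxing and opening partly, because the compartment wall is close.

```bash
python3 -m crank '[[[0,0,0,0,0,0],[0,0,0,0,0,0]]]' 
python3 -m crank '[[[0,0,0,0,0,0],[0,0,0,0,0,0],[0,0,0,0,0,0],[0,0,0,0,0,0],[0,0,0,0,0,0]]]' -0.35
python3 -m crank '[[[0,0,-0.2,0,0,0],[0,0,-0.5,0,0,0],[0,0,-0.8,0,0,0],[0,0,-1,0,0,0],[0,0,-1,0,0,0],[0,0,-1,0,0,0],[0,0,-1,0,0,0],[0,0,-0.8,0,0,0],[0,0,-0.4,0,0,0],[0,0,0,0,0,0]]]' 
python3 to.py 538 330 200 83.8
```

```text
clock: 17.95
eef_pos: [474.9, -235.9, 21.6]
tool_rot: [3.137, 0.005, 1.651]
force: [0.4, -0.5, -0.8]
width: 38.6
clock: 18.37
eef_pos: [475.2, -236.1, 20.9]
tool_rot: [3.136, 0.005, 1.65]
force: [-0.1, -0.7, -0.0]
width: 57.7
clock: 19.2
eef_pos: [472.5, -234.0, 232.8]
tool_rot: [3.14, 0.003, 1.652]
force: [0.7, 0.1, 0.3]
width: 57.8
clock 19.2 pos [ 472.5 -234.   232.8] rpy [179.9   0.2  94.7] F [0.7 0.1 0.3] w 57.8
shift now-axes [18.56  3.7   1.05] shift in target axes [18.93  0.14  1.09] turn [0.01 0.03 1.81]
```

```bash
python3 -m crank '[[[0.3,0,0,0,0,0.9],[0.6,0,0,0,0,0.9],[1,0,0,0,0,0],[1,0,0,0,0,0],[1,0,0,0,0,0],[1,0,0,0,0,0],[1,0,0,0,0,0],[1,0,0,0,0,0],[1,0,0,0,0,0],[1,0,0,0,0,0],[1,0,0,0,0,0],[1,0,0,0,0,0]]]' -0.2
python3 to.py 538 330 200 83.8
```

```text
clock: 20.2
eef_pos: [502.8, 93.5, 222.8]
tool_rot: [-3.132, 0.011, 1.435]
force: [1.1, 0.4, -0.1]
width: 51.2
clock 20.2 pos [502.8  93.5 222.8] rpy [-179.4    0.6   82.2] F [ 1.1  0.4 -0.1] w 51.2
shift now-axes [7.98 0.1  0.67] shift in target axes [7.96 0.31 0.76] turn [-0.1   0.11 -0.26]
```

```bash
python3 -m crank '[[[1,0,0,-0.1,0.1,-0.26],[1,0.05,0,0,0,0],[1,0.05,0,0,0,0],[1,0.05,0,0,0,0],[1,0.05,0,0,0,0],[0.9,0,0,0,0,0],[0.6,0,0,0,0,0],[0.3,0,0,0,0,0],[0,0,0,0,0,0],[0,0,0,0,0,0]]]'
python3 to.py 538 330 150 83.8
python3 - <<'E'
from h import *
p=snap('scene','scene4'); a=p['color'][150:330,210:470,::-1]; cv2.imwrite('pics/c4.png',cv2.resize(a,(800,554),interpolation=2))
E
```

```text
clock: 21.03
eef_pos: [523.2, 311.4, 211.1]
tool_rot: [-3.127, 0.005, 1.476]
force: [-0.8, -1.1, 0.1]
width: 51.1
clock 21.03 pos [523.2 311.4 211.1] rpy [-179.2    0.3   84.6] F [-0.8 -1.1  0.1] w 51.1
shift now-axes [0.67 0.46 2.03] shift in target axes [0.67 0.43 2.04] turn [-0.14  0.05  0.13]
```

View pics/c4.png

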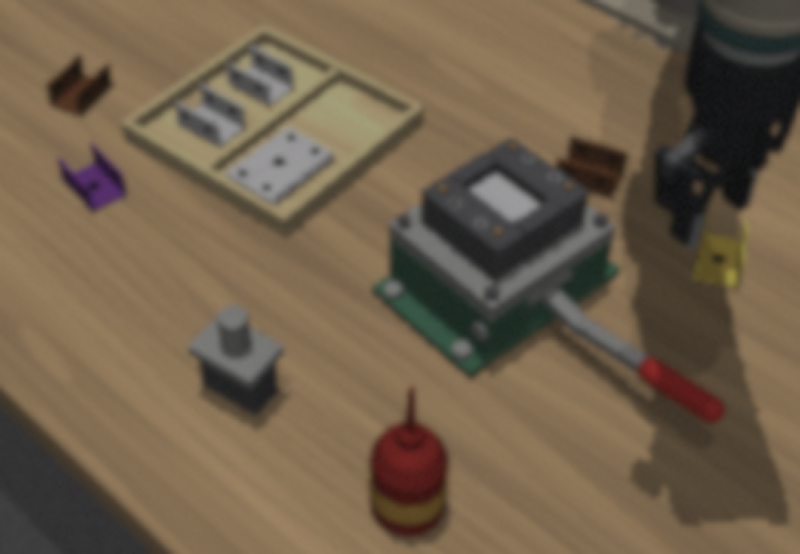

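The bracket stands legs up at (262,75), beside the finished one at (212,115). The lever is down and the pad is up. Now I go down onto the grip.

```bash
python3 -m crank '[[[0.5,0.35,0.2,-0.14,0.05,0.13],[0.1,0.08,0.3,0,0,0],[0,0,0.6,0,0,0],[0,0,0.6,0,0,0],[0,0,0.5,0,0,0],[0,0,0.3,0,0,0],[0,0,0,0,0,0],[0,0,0,0,0,0]]]'
python3 to.py 538 329.3 24 83.8
```

```text
clock: 21.75
eef_pos: [540.2, 311.4, 131.5]
tool_rot: [-3.141, 0.012, 1.448]
force: [-0.2, -0.2, -0.3]
width: 50.7
clock 21.75 pos [540.2 311.4 131.5] rpy [-180.     0.7   83. ] F [-0.2 -0.2 -0.3] w 50.7
shift now-axes [ 0.63 -0.14  3.58] shift in target axes [ 0.59 -0.14  3.58] turn [-0.    0.11 -0.14]
```

```bash
python3 -m crank '[[[0.45,-0.1,0.1,0,0.1,-0.14],[0.1,0,0.3,0,0,0],[0.05,0,0.5,0,0,0],[0.05,0,0.5,0,0,0],[0,0,0.4,0,0,0],[0,0,0.2,0,0,0],[0,0,0,0,0,0],[0,0,0,0,0,0]]]'
python3 to.py 538 329.3 24 83.8
```

```text
clock: 22.42
eef_pos: [542.0, 336.7, 71.6]
tool_rot: [3.136, -0.007, 1.465]
force: [-0.7, 0.0, 0.6]
width: 51.3
clock 22.42 pos [542.  336.7  71.6] rpy [179.7  -0.4  84. ] F [-0.7  0.   0.6] w 51.3
shift now-axes [-0.27 -0.12  1.58] shift in target axes [-0.26 -0.11  1.59] turn [ 0.05 -0.07  0.03]
```

```bash
python3 -m crank '[[[-0.25,-0.12,0,0.05,-0.07,0.03],[0,0,0,0,0,0],[0,0,0.35,0,0,0],[0,0,0.4,0,0,0],[0,0,0.4,0,0,0],[0,0,0.2,0,0,0],[0,0,0,0,0,0],[0,0,0,0,0,0]]]'
python3 to.py 538 329.3 24 83.8
```

```text
clock: 23.08
eef_pos: [538.4, 328.9, 28.4]
tool_rot: [3.139, -0.0, 1.461]
force: [0.3, 0.7, 0.5]
width: 51.7
clock 23.08 pos [538.4 328.9  28.4] rpy [179.9  -0.   83.7] F [0.3 0.7 0.5] w 51.7
shift now-axes [ 0.01 -0.02  0.15] shift in target axes [ 0.01 -0.02  0.15] turn [ 0.02 -0.   -0.01]
```

```bash
python3 -m crank '[[[0,0,0.14,0,0,0],[0,0,0,0,0,0],[0,0,0,0,0,0],[0,0,0,0,0,0],[0,0,0,0,0,0],[0,0,0,0,0,0],[0,0,0,0,0,0],[0,0,0,0,0,0]]]' 1
python3 -m crank '[[[-0.02,0,-0.25,0,0,0],[-0.02,0,-0.25,0,0,0],[-0.04,0,-0.25,0,0,0],[-0.05,0,-0.24,0,0,0],[-0.07,0,-0.24,0,0,0],[-0.08,0,-0.24,0,0,0],[-0.09,0,-0.23,0,0,0],[0,0,0,0,0,0]]]'
python3 to.py 536 315 83 83.8
```

```text
clock: 23.75
eef_pos: [537.4, 329.2, 23.4]
tool_rot: [3.141, -0.0, 1.462]
force: [-0.7, 0.4, -2.2]
width: 20.2
clock: 24.42
eef_pos: [536.1, 316.7, 77.9]
tool_rot: [3.141, -0.001, 1.461]
force: [-0.4, 0.5, -5.6]
width: 20.8
clock 24.42 pos [536.1 316.7  77.9] rpy [ 1.80e+02 -1.00e-01  8.37e+01] F [-0.4  0.5 -5.6] w 20.8
shift now-axes [-0.06  0.   -0.17] shift in target axes [-0.06  0.   -0.17] turn [ 0.   -0.01 -0.01]
```

```bash
python3 -m crank '[[[-0.06,0,-0.12,0,0,0],[-0.03,0,-0.08,0,0,0],[0,0,-0.06,0,0,0]]]'
python3 -m crank '[[[-0.02,0,-0.06,0,0,0]]]'
python3 -m crank '[[[-0.02,0,-0.06,0,0,0]]]'
```

```text
clock: 24.67
eef_pos: [535.6, 313.8, 84.3]
tool_rot: [3.141, -0.003, 1.462]
force: [7.7, 6.5, -35.2]
width: 20.0
clock: 24.75
eef_pos: [535.6, 313.8, 84.1]
tool_rot: [-3.141, -0.004, 1.462]
force: [6.0, 5.1, -24.1]
width: 20.5
clock: 24.83
eef_pos: [535.6, 313.9, 84.1]
tool_rot: [-3.141, -0.005, 1.463]
force: [4.4, 4.3, -19.7]
width: 20.2
```

It is on the upper stop: z holds at 84 under about 20–35 N of upward pull. Releasing and rising clear.

```bash
python3 -m crank '[[[0,0,0,0,0,0],[0,0,0,0,0,0]]]'
python3 -m crank '[[[0,0,0,0,0,0],[0,0,0,0,0,0],[0,0,0,0,0,0],[0,0,0,0,0,0],[0,0,0,0,0,0]]]' -0.2
python3 -m crank '[[[0,0,-0.2,0,0,0],[0,0,-0.5,0,0,0],[0,0,-0.8,0,0,0],[0,0,-0.8,0,0,0],[0,0,-0.8,0,0,0],[0,0,-0.8,0,0,0],[0,0,-0.5,0,0,0],[0,0,-0.2,0,0,0],[0,0,0,0,0,0],[0,0,0,0,0,0]]]'
python3 - <<'E'
from fit import *
p=snap('scene','scene5'); q=snap('side','side5')
for n,p_ in (('scene',p),('side',q)):
    X,C=cloud(p_); m=(np.hypot(X[:,0]-536,X[:,1]-313)<60)&(C[:,0]>2*C[:,1])&(C[:,0]>60)&(X[:,2]>30)&(X[:,2]<150); k=X[m]
    print(n,'red',len(k),k.mean(0).round(),k.min(0).round(),k.max(0).round())
    m=(np.hypot(X[:,0]-474,X[:,1]+236)<38)&(C.max(1)-C.min(1)<25)&(C.min(1)>90)&(X[:,2]>14); r=cv2.minAreaRect(X[m][:,:2].astype(np.float32)); print('brk',m.sum(),r,np.percentile(X[m][:,2],[5,98]).round(1))
a=cv2.resize(p['color'][150:330,210:470,::-1],(430,298),interpolation=2); b=cv2.resize(q['color'][140:390,140:430,::-1],(346,298),interpolation=2)
cv2.imwrite('pics/c5.png',np.hstack([a,b])); print(ctrl.read_state()['clock'])
E
```

```text
clock: 25.0
eef_pos: [535.7, 314.0, 83.8]
tool_rot: [-3.14, -0.005, 1.464]
force: [0.1, 0.6, -5.3]
width: 20.3
clock: 25.42
eef_pos: [536.9, 314.0, 87.9]
tool_rot: [3.139, -0.005, 1.463]
force: [-0.1, 0.3, 0.7]
width: 51.4
clock: 26.25
eef_pos: [535.6, 313.1, 236.5]
tool_rot: [3.138, -0.005, 1.464]
force: [0.5, 0.3, 1.1]
width: 51.2
scene red 199 [543. 316. 114.] [531. 281.  92.] [551. 347. 132.]
brk 59 ((474.98272705078125, -236.2229461669922), (65.62643432617188, 44.650726318359375), 89.26457977294922) [14.8 39.7]
side red 390 [529. 317. 112.] [520. 277.  87.] [542. 349. 130.]
brk 59 ((473.6973571777344, -234.58688354492188), (41.45956802368164, 58.26448059082031), 3.522068500518799) [20.9 38.9]
26.35
```

View pics/c5.png

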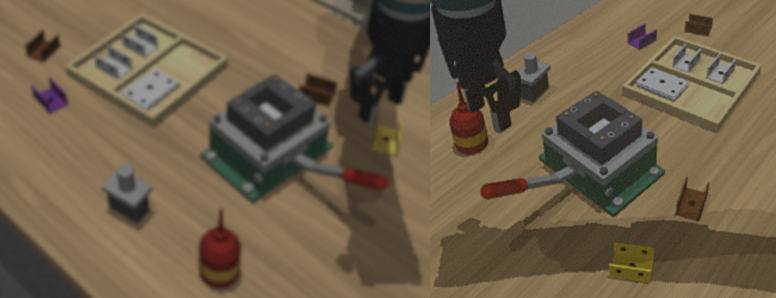

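The grip is back at its starting position to within a couple of mm in both views. The bracket stands legs up at (474, −235) beside the finished one, and nothing else looks moved. Handing in.

```bash
python3 -c "
from cell import ctrl
print(ctrl.finish_job())"
```

```text
the job is handed in; nothing more can be done
None
```

The job is done and handed in at about 26 s of the 64 s allowed; no verdict was given.

- **Lever down:** I pinched the grip and pushed it to its stop. The bracket's legs then measured about 138 mm above the bench, as they should with the pad fully raised.
- **Bracket:** I gripped it by its legs, lifted it straight out and lowered it onto the tray floor, pressing with about 25 N at most before I let go. In the last pictures it stands legs up at about (474, −235), with leg tops at about 39 mm, beside the finished bracket.
- **Lever up:** I pulled it back to its upper stop, where it held still under 20–35 N. After release, the grip's measured position matched the one at the start to about 1 mm.
- **Everything else:** The last pictures show the finished bracket, blanks, punch, oil can and look-alikes where they were, with the gripper clear of everything. I compared these by eye rather than measuring them.

One check gave less than I wanted: at the lower stop the force reading stayed near −2 N. I judged "fully down" from the height no longer changing and from how far the legs had risen. No other check failed or disagreed.

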